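# Sweep the used trial lenses into the catch tray

### The arm

A 6-joint arm with a two-finger parallel gripper is mounted at the origin on the work surface. World frame = base frame: x ahead of the robot, y to its left, z up, the work surface at z = 0. Lengths are in m, angles in rad, forces in N, time in s.
With the tool pointing down it reaches from about 0.375 to 0.75 m from the base axis. Payload 9 kg.
Tool frame: the origin (TCP) lies midway between the tips of the shut fingers; the grasp point (between the pads) lies manip.grip_point_offset behind it (manip.grip_point_offset is the distance from the TCP to the grasp point, in m); y points along the fingers, x is the direction in which the jaws open and shut, and the axes are right-handed (so a half turn about y gives the same grasp; the last joint's range is limited). The gripper opens to 85 mm and grips with 20 to 120 N. Pads are 22 mm wide; open, the fingers measure 114 mm over their backs; the gripper's body (76 mm by 85 mm) begins 54 mm behind the grasp point. The pads swing forward as they close: fully open they stand 13 mm farther back than shut.
Start: joints at [-1.499, 0.104, 0.097, 1.564, 0, 1.353], TCP at [0.171, -0.575, 0.231] pointing down, gripper open.
Joint ranges: [-2.99, 2.99], [-0.84, 1.86], [-1.1, 1.16], [-1.84, 2.11], [-1.51, 1.56], [-3.14, 3.14]. Speed limits (rad/s): [2.22, 2.22, 2.57, 3.14, 3.14, 3.14].

### API

Orientations are given as a rotation vector (axis times angle).
In Python, from bench import manip, eyes gives the robot as it stands.
- The arm moves only by the shell command python3 -m pendant 'ROWS' [FORCE]. ROWS is a JSON object of lists of equal length, an entry for each row: "hand": the finger opening in cm, from 0 to 8.54; "offset": the shift along the tool's x, y, z in cm, a list of three; "twist": the turn about the tool's y in rad. A call has 1 to 20 rows; each row is the pose to reach, as a shift and turn from the pose commanded when the call began, along the tool's axes at that moment; what a row does not reach only later rows make up. A row lasts 1/8 s, in which the tool goes at most 62.5 mm and 10.7 degrees, less where a joint would pass 70% of its speed; a pose out of reach is approached as far as the arm can. A call with a gripper value outside its range is refused whole. The fingers move at their own pace and stop on an object; FORCE is the grip in N (left out, the last holds). Time passes only in rows, so rows that repeat a pose let the fingers close. It gives the time, the measured TCP pose, the force and the opening at its end, in the units of the state.
- manip.read_state(): the state, without advancing time (a new reading comes with each control period).
- eyes.snapshot(name): name is "scene" or "side" or "wrist"; returns a dict with "pixels" (420x560x3 uint8, red, green, blue), "range_z" (420x560 float32, m along the optical axis (not along the pixel's ray), 0 where there is no reading), "fx", "fy", "cx", "cy" (pixels), "R" (3x3) and "t" (3): a world point X has camera coordinates R X + t. Camera axes: x right, y down, z forward; pixel columns grow to the right and rows downward; lengths in m; the calibration is good to about 2 mm. A picture is of the moment at which its call begins.
- manip.close_job(): hands the job in, once; it reports no verdict.
The state is a dict: "t": time; "joints": joint angles; "qvel": joint speeds; "joint_torque": joint torques, N m; "eef_pos": TCP position; "orientation": TCP orientation; "wrist_force": force on the tool from outside, world axes, zero at the start; "torque": the same for the moment, N m; "finger_gap": finger opening in m.
Only numpy, scipy, OpenCV 4.12 (cv2) and the standard library are available. Lean on these libraries where they do the work, as an engineer would, in place of code of your own. Each camera call takes 0.05 s, during which the arm holds its last target.

### The job

Clear up after the refraction: with the fingertips, sweep the two loose chrome-rimmed lenses and the red occluder disc across the table, through the open side of the three-sided metal tray, until each lies flat and wholly inside it. Slide them along the table at an easy pace: do not pick them up, flick them or stand them on edge, and leave everything else where it is. Finish with the hand clear of everything.

Things in the scene. Friction and masses are not known exactly. Their poses are not given: they have to be found in the camera images.
- lens_a: loose round trial lens with chrome rim and clear convex glass, lying flat on the table; 38 mm diameter, 7 mm thick, upright cylindrical edge for contact, about 22 g. Origin at the centre of its underside, z up. It is an exact twin of lens_b, and the places of lens_a, lens_b and occluder are drawn at random.
- lens_b: the second loose trial lens, same as lens_a (38 mm diameter, 7 mm thick). Origin at the centre of its underside, z up.
- occluder: loose solid opaque red plastic occluder disc lying flat on the table; 42 mm diameter, 7 mm thick, about 18 g. Origin at the centre of its underside, z up.
- tray: three-sided catch tray of aluminium, fixed to the table, open at the top and on its -x side (roughly towards the robot; its yaw varies). Walls 5 mm thick and 20 mm high on the +x, +y and -y sides; no lip at the open side, and the grey felt floor is level with the table. Inside it is 100 mm deep along its x (from x = -50 mm, the mouth, to x = +50 mm, the back wall) and 180 mm wide along its y (-90 to +90 mm). Origin at the centre of the inner floor, at table height.
- trial_frame: loose black round trial spectacle frame, folded, lying flat; 160 mm along its y, from -18 to +37 mm along its x, 18 to 25 mm high. To be left alone. Origin under the middle between its two round rims.
- pen_cup: loose squat white ceramic cup, 76 mm diameter, 75 mm high, holding pens that reach 145 mm. To be left alone. Origin at the centre of its underside.
- contact_case: loose white contact lens case with two round caps, 66 mm along its x, 30 mm along its y, 17 mm high. To be left alone. Origin at the centre of its underside.
- drop_bottle: small light upright eye-drop bottle, 25 mm diameter, 54 mm high. To be left alone. Origin at the centre of its underside.
- lens_case: open wooden trial lens case, fixed on the table at the robot's left, 300 by 300 mm and 50 mm high (lenses in it stand to 60 mm), with its lid leaning outward on its +y side to 250 mm. Origin at the centre of its underside.
There are look-alikes about, which are no part of the job. What is shaped like the lens_a but green is not meant.

How it is judged:
At the end, for the whole second after the job is handed in: Both lenses and the occluder lie flat (within 0.1 rad) on the tray floor at rest, each wholly past the mouth line (to 2 mm) and between the walls; the trial frame, pen cup, contact lens case and eye-drop bottle are within 15 mm of where they started (x of lens_a in the frame of tray between -0.033 and 0.05 m and y of lens_a in the frame of tray between -0.09 and 0.09 m and height (world z) of each of lens_a, lens_b, occluder below 0.004 m and angle between each of lens_a, lens_b, occluder's own z axis and vertical below 0.1 rad and linear speed of each of lens_a, lens_b, occluder below 0.01 m/s and x of lens_b in the frame of tray between -0.033 and 0.05 m and y of lens_b in the frame of tray between -0.09 and 0.09 m and x of occluder in the frame of tray between -0.031 and 0.05 m and y of occluder in the frame of tray between -0.09 and 0.09 m and distance of each of trial_frame, pen_cup, contact_case, drop_bottle from where it was at the start of the episode below 0.015 m); the robot touches nothing.
It fails at once if a lens or the occluder was lifted (height (world z) of any of lens_a, lens_b, occluder above 0.012 m).
It fails at once if a lens or the occluder was stood on edge (angle between any of lens_a, lens_b, occluder's own z axis and vertical above 0.5 rad).
It fails at once if a lens or the occluder was flicked (faster than 0.8 m/s) (linear speed of any of lens_a, lens_b, occluder above 0.8 m/s).
It fails at once if a bystander was moved by more than 15 mm (distance of any of trial_frame, pen_cup, contact_case, drop_bottle from where it was at the start of the episode above 0.015 m).
It also fails if it takes over 72 s, if anything falls off the work surface, if the arm or the gripper's body presses on something with over 40 N, if the wrist force passes 120 N, or if a joint passes its speed limit or range.

## Working session

There is one attempt and no reset: what is moved stays moved. The work goes in short steps, Python scripts to look and compute and a shell command to move; the robot and the scene stay as the last step left them, time stands still between calls to the robot, and variables do not carry over. Pictures are saved under pics/ and viewed, and the job is handed in when it is done.

```bash
ls; mkdir -p pics
python3 - <<'E'
from bench import manip, eyes
import cv2,numpy as np
print(manip.read_state(), manip.grip_point_offset)
for n in("scene","side","wrist"):
    s=eyes.snapshot(n); cv2.imwrite(f"pics/{n}0.png",s["pixels"][:,:,::-1]); np.savez(f"pics/{n}0.npz",**s)
    print(n,s["fx"],s["cx"],s["cy"],np.round(-s["R"].T@s["t"],3).tolist())
E
```

```text
pics
{'t': 0.0, 'joints': array([-1.49868699e+00,  1.04698805e-01,  9.64493700e-02,  1.56388823e+00,
       -5.04697633e-05,  1.35310667e+00]), 'qvel': array([ 0.00026066, -0.00099527, -0.00100309, -0.00043906, -0.00121827,
       -0.00129202]), 'joint_torque': array([-1.77716756e-03, -5.56933200e+01,  5.03646863e+01,  1.71305059e-02,
       -5.67239240e-04, -7.79175934e-06]), 'eef_pos': array([ 0.17143083, -0.57463485,  0.23051166]), 'orientation': array([-1.33145732,  0.99372905, -0.9922084 ]), 'wrist_force': array([-0.1475793 , -0.50672445,  0.71944158]), 'torque': array([-0.05315316, -0.06742537,  0.00498256]), 'finger_gap': 0.08571326722402703} 0.0187
scene 402.4841409064792 276.40843664906924 213.57321095144036 [1.315, 0.754, 0.856]
side 411.360089694807 278.96030557195843 206.52692875210488 [0.249, -0.454, 0.793]
wrist 353.26499959942794 282.92126002070773 210.85553276761806 [0.238, -0.554, 0.373]
```

View pics/scene0.png

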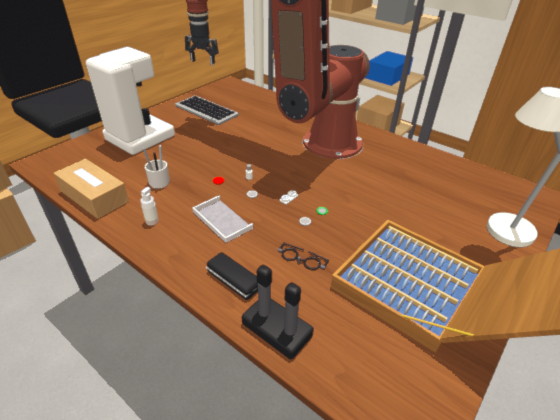

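View pics/side0.png

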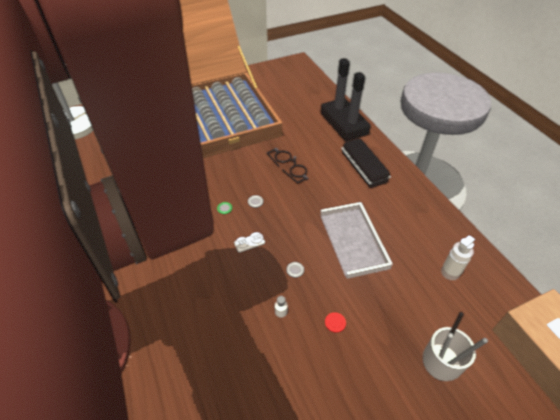

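View pics/wrist0.png

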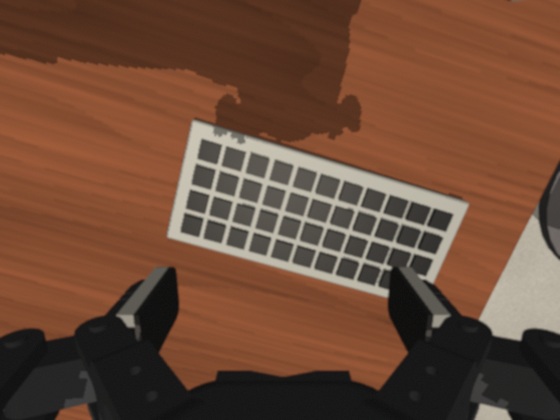

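The side view shows lenses at about (296,269) and (256,201), and the occluder at (336,322). The green decoy is at (225,208), and the tray spans roughly (322–390, 205–278). The case is at (250,242), the bottle at (281,308), the cup at (450,352) and the frame at (287,163).

```bash
cat > h.py <<'E'
import numpy as np,cv2
def ray(s,u,v,z):
    R,t=s["R"],s["t"]; c=-R.T@t
    d=R.T@np.array([(u-s["cx"])/s["fx"],(v-s["cy"])/s["fy"],1.]); return c+d*(z-c[2])/d[2]
def proj(s,X):
    p=s["R"]@np.asarray(X,float)+s["t"]; return s["fx"]*p[0]/p[2]+s["cx"],s["fy"]*p[1]/p[2]+s["cy"]
def topdown(s,x0,x1,y0,y1,z,res):  # rectified view, rows: x down from x1, cols: y from y1 to y0
    P=[(x1,y1),(x1,y0),(x0,y0),(x0,y1)]
    src=np.float32([proj(s,(*p,z)) for p in P]); w=int((y1-y0)/res);h=int((x1-x0)/res)
    M=cv2.getPerspectiveTransform(src,np.float32([(0,0),(w,0),(w,h),(0,h)]))
    return cv2.warpPerspective(s["pixels"][:,:,::-1].copy(),M,(w,h),flags=cv2.INTER_CUBIC)
E
python3 - <<'E'
import numpy as np,cv2
from h import *
L=lambda n:{k:v for k,v in np.load(f"pics/{n}0.npz").items()}
a,b=L("side"),L("scene")
for n,p,z in[("lensR",(296,269),.007),("lensL",(256,201),.007),("occ",(336,322),.007),("green",(225,208),.007)]:
    X=ray(a,*p,z);print(n,X.round(3),np.round(proj(b,X)))
for n,s in(("side",a),("scene",b)):
    im=topdown(s,.3,.8,-.4,.4,.007,.001)
    for i in range(0,800,100):cv2.putText(im,f"{.4-i/1000:.1f}",(i,10),0,.35,(255,255,255));cv2.line(im,(i,0),(i,500),(255,255,0),1)
    for i in range(0,500,100):cv2.putText(im,f"{.8-i/1000:.1f}",(0,i+10),0,.35,(255,255,255));cv2.line(im,(0,i),(800,i),(255,255,0),1)
    cv2.imwrite(f"pics/{n}_td.png",im)
E
```

```text
lensR [ 0.491 -0.017  0.007] [251. 193.]
lensL [0.487 0.208 0.007] [304. 220.]
occ [ 0.509 -0.164  0.007] [218. 180.]
green [0.407 0.219 0.007] [320. 209.]
```

View pics/side_td.png

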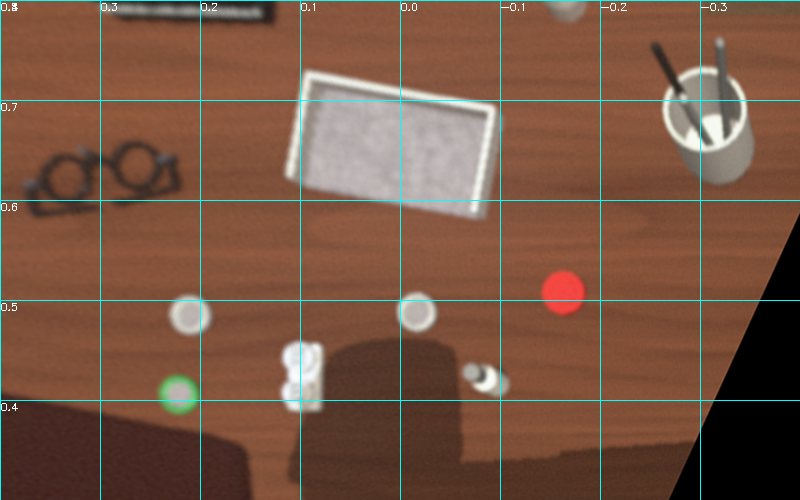

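View pics/scene_td.png

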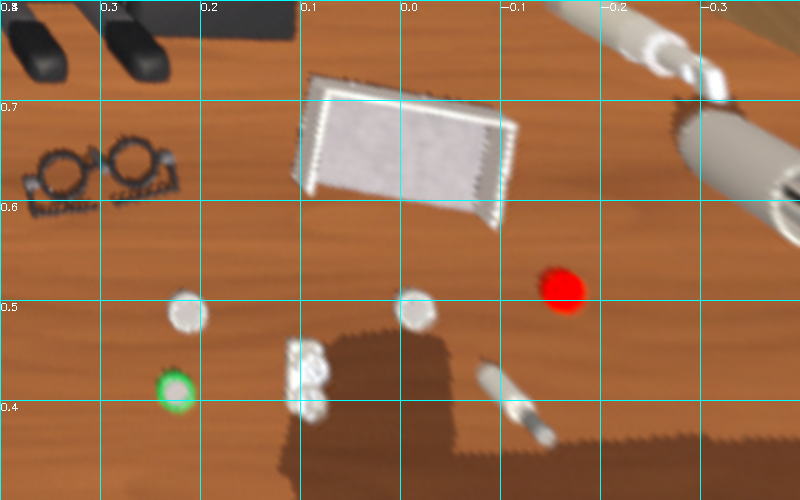

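```bash
cat >> h.py <<'E'
from scipy.spatial.transform import Rotation as Ro
def plan(x,y,z,psi_deg):
    """offset(cm) & twist to put TCP at x,y,z with tool z-axis (or -z) heading psi"""
    from bench import manip
    s=manip.read_state(); R=Ro.from_rotvec(s["orientation"]).as_matrix(); p=s["eef_pos"]
    head=np.degrees(np.arctan2(R[1,2],R[0,2]))
    print("t",round(s["t"],2),"tcp",p.round(4),"heading z",round(head,1),"F",s["wrist_force"].round(1),"gap",round(s["finger_gap"],4),"q6",s["joints"][5].round(2))
    off=R.T@(np.array([x,y,z])-p)*100
    dw=(psi_deg-head+180)%360-180
    # twist about tool y (points down): positive turn = negative world yaw
    print("y axis",R[:,1].round(3),"offset cm",off.round(2),"twist",round(np.radians(dw)*np.sign(R[2,1]),3),"other face",round(np.radians((dw+360)%360-180)*np.sign(R[2,1]),3))
E
python3 - <<'E'
from h import *
plan(.440,-.019,.10,3.9)
E
```

```text
t 0.15 tcp [ 0.1714 -0.5747  0.2307] heading z 16.6 F [-1.2 -0.2  0.5] gap 0.0855 q6 1.35
y axis [-0.     0.001 -1.   ] offset cm [-45.56  13.12  41.61] twist 0.222 other face -2.92
```

```bash
python3 -m pendant '{"hand":[2.6,2.6,2.6,2.6,2.6,2.6,2.6,2.6,2.6,2.6,2.6,2.6,2.6,2.6,2.6,2.6],"offset":[[-2,0,2],[-5,0,5],[-9,0,8.5],[-13,0,12],[-17,0,15.5],[-21,0,19],[-25,0,22.5],[-29,0,26],[-33,1,30],[-37,3,34],[-41,5,38],[-44,8,40.5],[-45.6,11,41.6],[-45.6,13.1,41.6],[-45.6,13.1,41.6],[-45.6,13.1,41.6]],"twist":[0,0.02,0.04,0.06,0.08,0.1,0.12,0.14,0.16,0.18,0.2,0.22,0.222,0.222,0.222,0.222]}' 20
python3 - <<'E'
from h import *
from bench import eyes
plan(.440,-.019,.03,3.9)
for n in("side","wrist"):
    s=eyes.snapshot(n); cv2.imwrite(f"pics/{n}1.png",s["pixels"][:,:,::-1])
E
```

```text
t: 2.15
eef_pos: [0.4401, -0.0195, 0.1012]
orientation: [-1.24, 1.159, -1.16]
wrist_force: [0.5, 0.0, 0.8]
finger_gap: 0.0259
t 2.15 tcp [ 0.4401 -0.0195  0.1012] heading z 3.9 F [0.5 0.  0.8] gap 0.0259 q6 2.73
y axis [ 0.001 -0.    -1.   ] offset cm [-0.05  7.12 -0.02] twist -0.001 other face 3.141
```

View pics/wrist1.png

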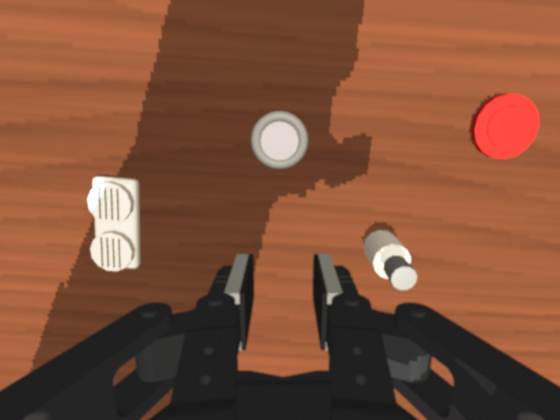

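View pics/side1.png

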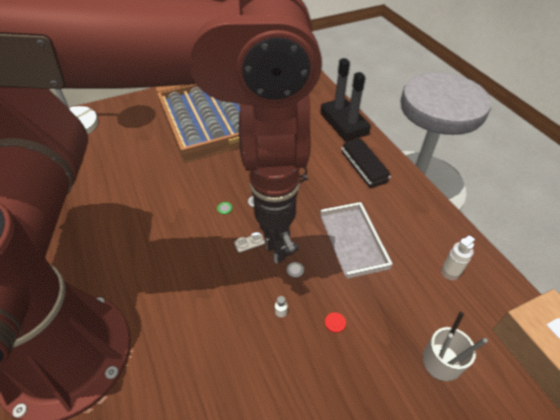

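The wrist view shows lens R at (280,140), centred between the fingers, with the bottle at (390,260) clear to the right. I'll move forward a little and go down.

```bash
python3 -m pendant '{"hand":[2.6,2.6,2.6,2.6,2.6,2.6,2.6,2.6,2.6],"offset":[[0,0,0.9],[0,2,0.9],[0,4,0.9],[0,6,0.9],[0,8,0.9],[0,9,0.9],[0,9.4,0.9],[0,9.7,0.9],[0,9.7,0.9]],"twist":[0,0,0,0,0,0,0,0,0]}'
python3 - <<'E'
from h import *
from bench import eyes
plan(.474,-.017,.004,3.9)
s=eyes.snapshot("wrist"); cv2.imwrite(f"pics/wrist2.png",s["pixels"][:,:,::-1])
s=eyes.snapshot("scene"); u,v=map(int,proj(s,(.46,-.02,.02)));cv2.imwrite(f"pics/scene2.png",cv2.resize(s["pixels"][v-60:v+60,u-80:u+80,::-1],None,fx=5,fy=5,interpolation=cv2.INTER_CUBIC))
E
```

```text
t: 3.38
eef_pos: [0.4492, -0.0187, 0.0037]
orientation: [-1.24, 1.158, -1.16]
wrist_force: [0.3, -0.9, 0.4]
finger_gap: 0.026
t 3.38 tcp [ 0.4492 -0.0187  0.0037] heading z 3.9 F [ 0.3 -0.9  0.4] gap 0.026 q6 2.74
y axis [ 0.001 -0.    -1.   ] offset cm [ 0.   -0.03  2.49] twist -0.0 other face 3.141
```

View pics/wrist2.png

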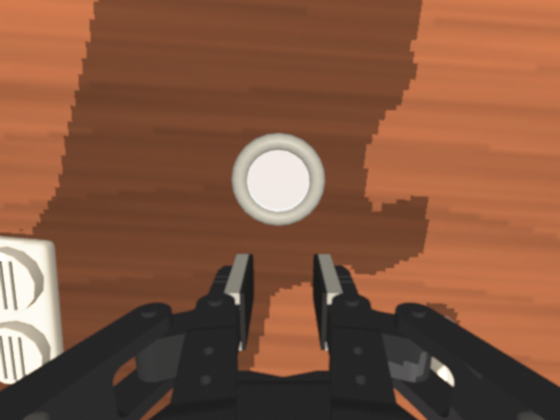

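View pics/scene2.png

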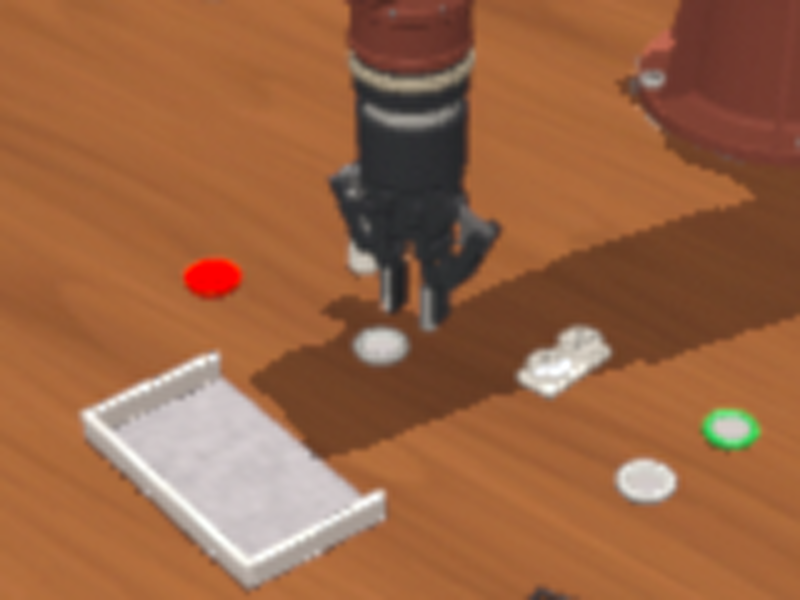

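```bash
python3 -m pendant '{"hand":[2.6,2.6,2.6,2.6,2.6,2.6,2.6,2.6,2.6,2.6],"offset":[[0,0.1,0],[0,0.1,0.5],[0,0.1,1],[0,0.1,1.5],[0,0.1,2],[0,0.1,2.7],[0,0.1,3.5],[0,0.1,4.3],[0,0.1,5],[0,0.1,5]],"twist":[0,0,0,0,0,0,0,0,0,0]}'
python3 - <<'E'
from h import *
from bench import eyes
plan(.65,-.005,.003,3.9)
s=eyes.snapshot("wrist"); cv2.imwrite(f"pics/wrist3.png",s["pixels"][:,:,::-1])
E
```

```text
t: 4.72
eef_pos: [0.4991, -0.0152, 0.0023]
orientation: [-1.241, 1.159, -1.159]
wrist_force: [-0.3, -0.9, -0.0]
finger_gap: 0.0258
t 4.72 tcp [ 0.4991 -0.0152  0.0023] heading z 3.9 F [-0.3 -0.9 -0. ] gap 0.0258 q6 2.78
y axis [ 0. -0. -1.] offset cm [ 1.000e-02 -7.000e-02  1.512e+01] twist -0.0 other face 3.142
```

View pics/wrist3.png

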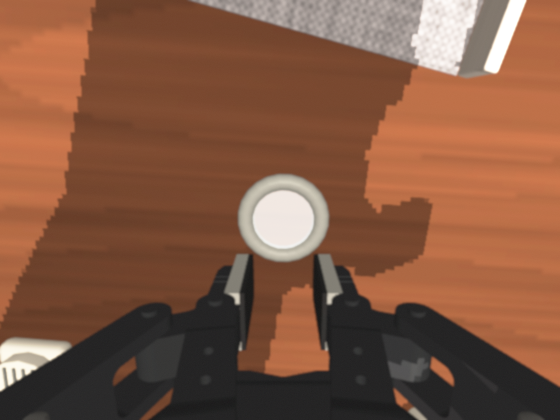

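The lens is cradled at (284,218) and slides flat, so I'll carry on into the tray.

```bash
python3 -m pendant '{"hand":[2.6,2.6,2.6,2.6,2.6,2.6,2.6,2.6,2.6,2.6,2.6,2.6,2.6,2.6,2.6,2.6,2.6,2.6,2.6],"offset":[[0,0,0.5],[0,0,1.2],[0,0,2],[0,0,3],[0,0,4],[0,0,5],[0,0,6],[0,0,7],[0,0,8],[0,0,9],[0,0,10],[0,0,11],[0,0,12],[0,0,13],[0,0,13.8],[0,0,14.4],[0,0,14.8],[0,0,15],[0,0,15]],"twist":[0,0,0,0,0,0,0,0,0,0,0,0,0,0,0,0,0,0,0]}'
python3 - <<'E'
from h import *
from bench import eyes
plan(.65,-.005,.003,3.9)
s=eyes.snapshot("wrist"); cv2.imwrite(f"pics/wrist4.png",s["pixels"][:,:,::-1])
print(ray(s,284,218,.007))
E
```

```text
t: 7.15
eef_pos: [0.6483, -0.005, 0.0023]
orientation: [-1.241, 1.159, -1.159]
wrist_force: [0.8, -0.1, -0.2]
finger_gap: 0.0262
t 7.15 tcp [ 0.6483 -0.005   0.0023] heading z 3.9 F [ 0.8 -0.1 -0.2] gap 0.0262 q6 2.86
y axis [-0. -0. -1.] offset cm [ 0.01 -0.07  0.17] twist -0.0 other face 3.141
[ 0.675969  -0.0023117  0.007    ]
```

View pics/wrist4.png

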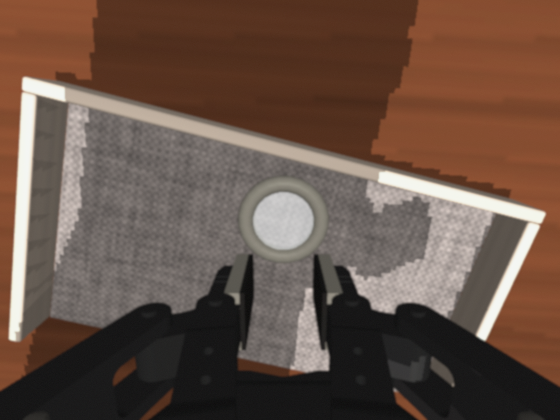

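```bash
python3 -m pendant '{"hand":[2.6,2.6,2.6,2.6,2.6,2.6,2.6],"offset":[[0,0,-1],[0,0,-3],[0,-2,-4],[0,-6,-5],[0,-10,-7],[0,-12,-9],[0,-12,-9]],"twist":[0,0,0,0,0,0,0]}'
python3 - <<'E'
from h import *
plan(.470,.246,.12,116.3)
E
```

```text
t: 8.07
eef_pos: [0.5585, -0.0114, 0.1242]
orientation: [-1.239, 1.157, -1.162]
wrist_force: [0.1, 0.4, -0.3]
finger_gap: 0.0259
t 8.07 tcp [ 0.5585 -0.0114  0.1242] heading z 3.9 F [ 0.1  0.4 -0.3] gap 0.0259 q6 2.82
y axis [ 0.003 -0.001 -1.   ] offset cm [-26.27   0.37  -7.09] twist -1.962 other face 1.179
```

```bash
python3 -m pendant '{"hand":[2.6,2.6,2.6,2.6,2.6,2.6,2.6,2.6,2.6,2.6,2.6,2.6,2.6,2.6],"offset":[[-2,0,-0.5],[-5,0,-1],[-8,0,-2],[-11,0,-3],[-14,0,-3.5],[-17,0,-4.5],[-20,0,-5.5],[-23,0,-6.5],[-25,0,-7],[-26.3,0,-7.1],[-26.3,0,-7.1],[-26.3,0,-7.1],[-26.3,0,-7.1],[-26.3,0,-7.1]],"twist":[-0.17,-0.34,-0.51,-0.68,-0.85,-1.02,-1.19,-1.36,-1.53,-1.7,-1.87,-1.962,-1.962,-1.962]}'
python3 - <<'E'
from h import *
from bench import eyes
plan(.470,.246,.003,116.3)
s=eyes.snapshot("wrist"); cv2.imwrite(f"pics/wrist5.png",s["pixels"][:,:,::-1])
s=eyes.snapshot("scene"); cv2.imwrite(f"pics/scene5.png",cv2.resize(s["pixels"][140:290,190:390,::-1],None,fx=4,fy=4,interpolation=cv2.INTER_CUBIC))
E
```

```text
t: 9.82
eef_pos: [0.4696, 0.2464, 0.1216]
orientation: [-1.541, -0.357, 0.359]
wrist_force: [0.2, 0.3, -0.5]
finger_gap: 0.0263
t 9.82 tcp [0.4696 0.2464 0.1216] heading z 116.2 F [ 0.2  0.3 -0.5] gap 0.0263 q6 1.35
y axis [-0.001 -0.    -1.   ] offset cm [ 0.03 11.86 -0.05] twist -0.002 other face 3.139
```

View pics/wrist5.png

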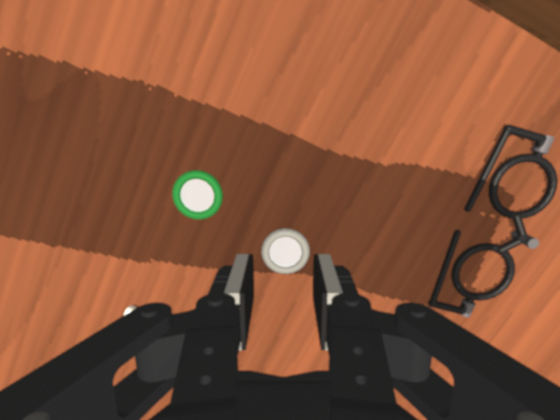

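View pics/scene5.png

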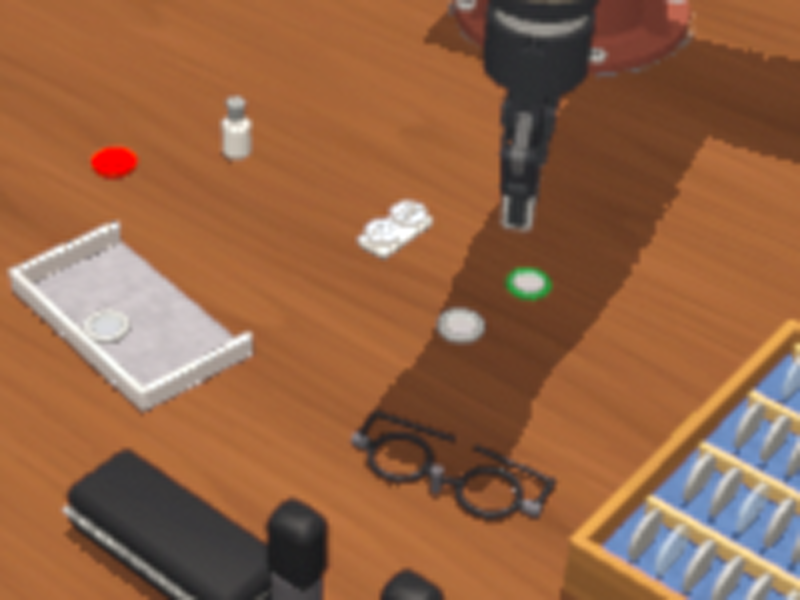

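Run:
```python
from h import *
from bench import eyes
s=eyes.snapshot("wrist")
for n,p,z in(("lensL",(286,250),.007),("green",(197,195),.007)): print(n,ray(s,*p,z))
print("cam",-s["R"].T@s["t"], s["R"][2]); print("tcp ground px",proj(s,(.4696,.2464,.0)))
d=eyes.snapshot("side")
print("side ray", ray(d,256,201,.007), proj(s,(.487,.209,.007)))
```

```text
lensL [0.48815882 0.2170756  0.007     ]
green [0.40906455 0.22708838 0.007     ]
cam [0.44033312 0.30937621 0.26385375] [ 0.11862809 -0.24335903 -0.96265454]
tcp ground px (np.float64(281.28337606611603), np.float64(204.89828923608297))
side ray [0.48723386 0.20815482 0.007     ] (np.float64(280.1036180859787), np.float64(257.9957010305927))
```

```bash
python3 -m pendant '{"hand":[2.6,2.6,2.6,2.6,2.6,2.6,2.6,2.6,2.6,2.6,2.6,2.6,2.6,2.6,2.6,2.6,2.6],"offset":[[0,2,0.5],[0,5,0.5],[0,8,0.5],[0,10,0.5],[0,11.3,0.5],[0,11.8,0.5],[0,11.9,0.5],[0,11.9,0.1],[0,11.9,-0.4],[0,11.9,-0.9],[0,11.9,-1.4],[0,11.9,-2],[0,11.9,-2.8],[0,11.9,-3.6],[0,11.9,-4.3],[0,11.9,-4.7],[0,11.9,-4.7]],"twist":[0,0,0,0,0,0,0,0,0,0,0,0,0,0,0,0,0]}'
python3 - <<'E'
from h import *
from bench import eyes
plan(.548,.088,.0023,116)
s=eyes.snapshot("wrist"); cv2.imwrite(f"pics/wrist6.png",s["pixels"][:,:,::-1])
s=eyes.snapshot("scene"); cv2.imwrite(f"pics/scene6.png",cv2.resize(s["pixels"][140:290,190:390,::-1],None,fx=4,fy=4,interpolation=cv2.INTER_CUBIC))
E
```

```text
t: 12.15
eef_pos: [0.4909, 0.2041, 0.0033]
orientation: [-1.541, -0.36, 0.36]
wrist_force: [0.6, -0.4, -0.2]
finger_gap: 0.0257
t 12.15 tcp [0.4909 0.2041 0.0033] heading z 116.3 F [ 0.6 -0.4 -0.2] gap 0.0257 q6 1.26
y axis [ 0. -0. -1.] offset cm [-1.000e-02  1.000e-01 -1.294e+01] twist 0.005 other face -3.137
```

View pics/wrist6.png

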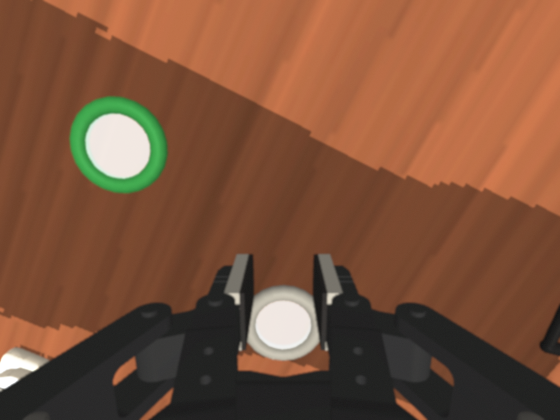

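View pics/scene6.png

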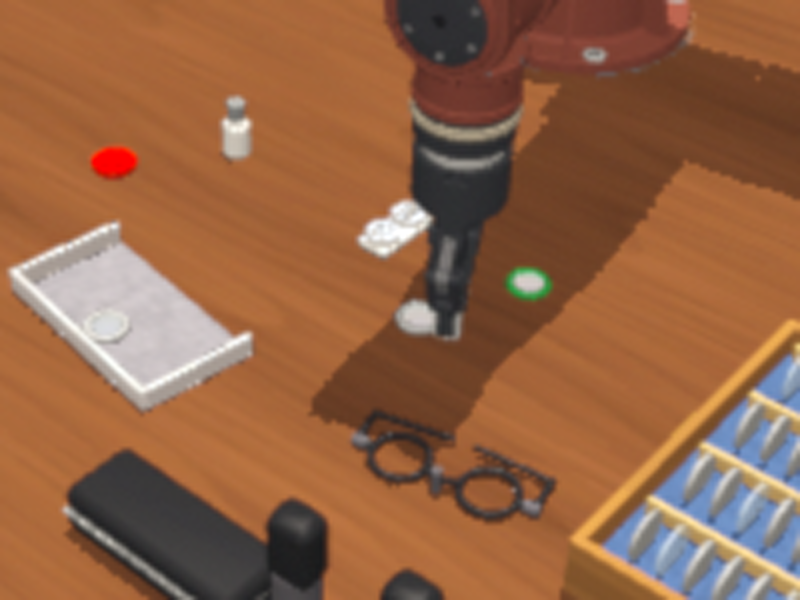

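Lens L is cradled at (283,322) and the green decoy is untouched. I'll keep pushing towards the front of the mouth.

```bash
python3 -m pendant '{"hand":[2.6,2.6,2.6,2.6,2.6,2.6,2.6,2.6,2.6,2.6,2.6,2.6,2.6,2.6,2.6,2.6],"offset":[[0,0.1,-0.5],[0,0.1,-1.2],[0,0.1,-2],[0,0.1,-3],[0,0.1,-4],[0,0.1,-5],[0,0.1,-6],[0,0.1,-7],[0,0.1,-8],[0,0.1,-9],[0,0.1,-10],[0,0.1,-11],[0,0.1,-12],[0,0.1,-12.6],[0,0.1,-12.9],[0,0.1,-12.9]],"twist":[0,0,0,0,0,0,0,0,0,0,0,0,0,0,0,0]}'
python3 - <<'E'
from h import *
from bench import eyes
plan(.548,.088,.0023,116)
s=eyes.snapshot("wrist"); cv2.imwrite(f"pics/wrist7.png",s["pixels"][:,:,::-1])
print(ray(s,283,322,.007))
s=eyes.snapshot("scene"); cv2.imwrite(f"pics/scene7.png",cv2.resize(s["pixels"][140:290,190:390,::-1],None,fx=4,fy=4,interpolation=cv2.INTER_CUBIC))
E
```

```text
t: 14.25
eef_pos: [0.5479, 0.0886, 0.0022]
orientation: [-1.541, -0.36, 0.36]
wrist_force: [0.1, 0.0, -1.0]
finger_gap: 0.0263
t 14.25 tcp [0.5479 0.0886 0.0022] heading z 116.3 F [ 0.1  0.  -1. ] gap 0.0263 q6 1.04
y axis [-0. -0. -1.] offset cm [-0.02 -0.01 -0.06] twist 0.005 other face -3.137
[0.5579644  0.07110874 0.007     ]
```

View pics/wrist7.png

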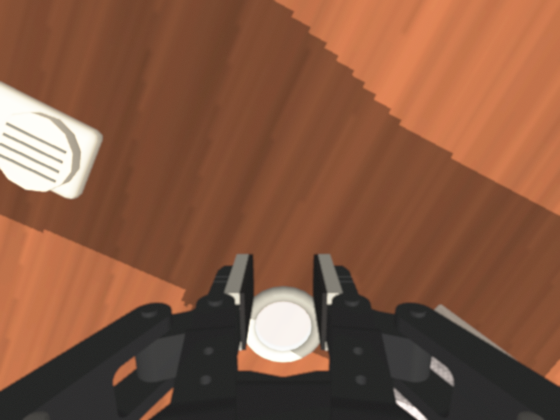

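View pics/scene7.png

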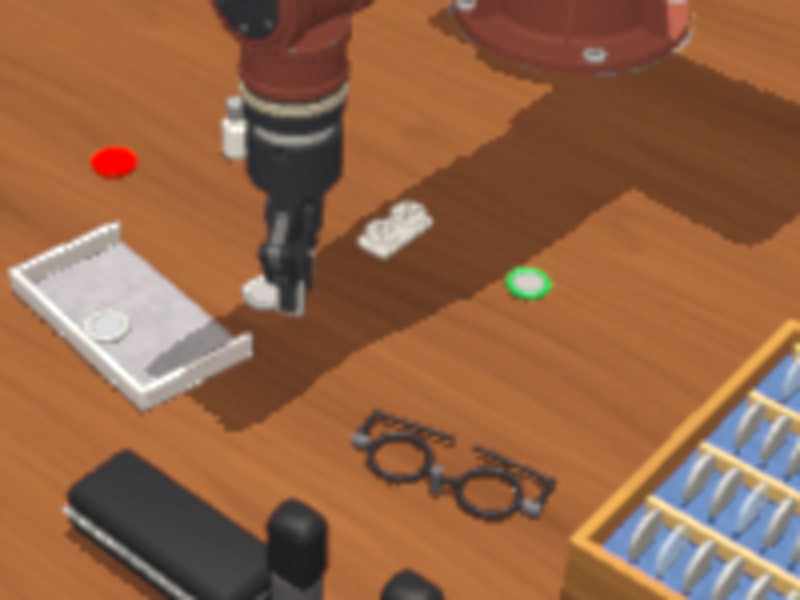

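```bash
python3 -m pendant '{"hand":[2.6,2.6,2.6,2.6,2.6],"offset":[[0,0,0.8],[0,0,2],[0,-1,3],[0,-3.5,3],[0,-3.5,3]],"twist":[0,0,0,0,0]}'
python3 - <<'E'
from h import *
from bench import eyes
plan(.5186,.0734,.038,169.6)
s=eyes.snapshot("side"); cv2.imwrite(f"pics/side8.png",topdown(s,.3,.8,-.4,.4,.007,.001))
s=eyes.snapshot("scene"); cv2.imwrite(f"pics/scene8.png",topdown(s,.3,.8,-.4,.4,.007,.001))
E
```

```text
t: 14.98
eef_pos: [0.5361, 0.1162, 0.0399]
orientation: [-1.542, -0.364, 0.357]
wrist_force: [0.0, 0.6, -0.8]
finger_gap: 0.026
t 14.97 tcp [0.5361 0.1162 0.0399] heading z 116.3 F [ 0.   0.6 -0.8] gap 0.026 q6 1.09
y axis [ 0.004 -0.    -1.   ] offset cm [-3.47  0.18 -3.06] twist -0.929 other face 2.212
```

View pics/side8.png

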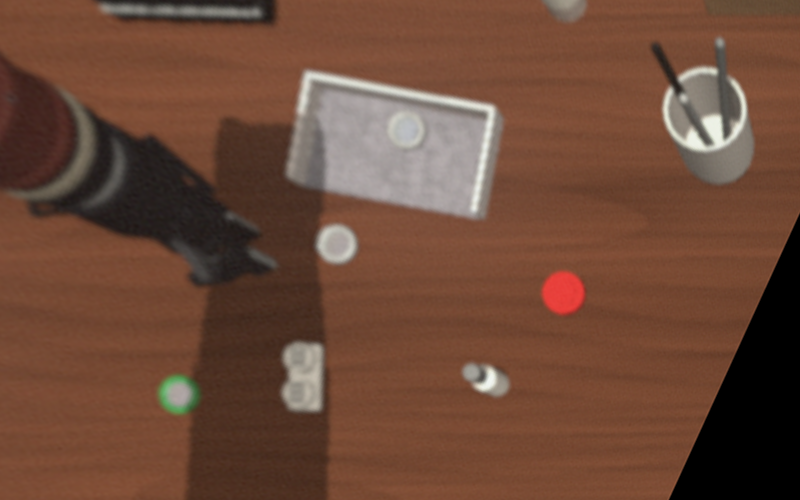

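View pics/scene8.png

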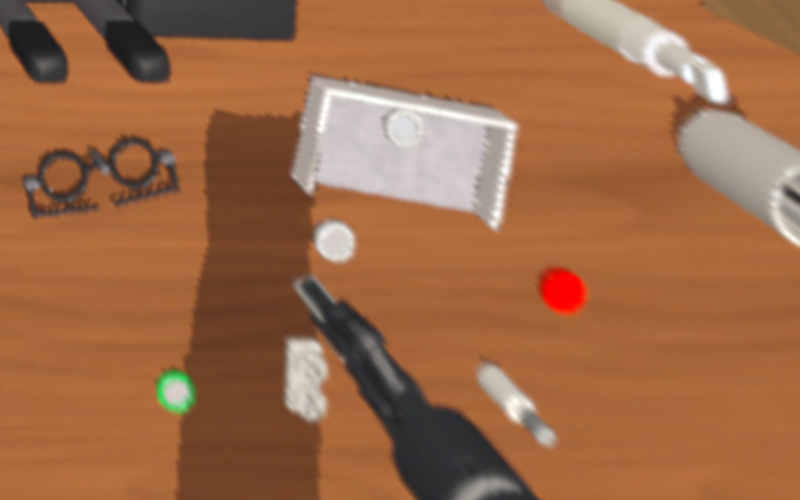

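Run:
```python
from h import *
plan(.5163,.0688,.040,173.3)
```

```text
t 15.07 tcp [0.5347 0.116  0.0375] heading z 116.3 F [-0.2  0.1  0.4] gap 0.026 q6 1.09
y axis [ 0.001 -0.    -1.   ] offset cm [-3.74 -0.25 -3.41] twist -0.994 other face 2.147
```

```bash
python3 -m pendant '{"hand":[2.6,2.6,2.6,2.6,2.6,2.6,2.6,2.6],"offset":[[-0.6,0,-0.6],[-1.2,0,-1.2],[-2,0,-2],[-3,0,-3],[-3.74,0,-3.4],[-3.74,0,-3.4],[-3.74,0,-3.4],[-3.74,0,-3.4]],"twist":[-0.17,-0.34,-0.51,-0.68,-0.85,-0.994,-0.994,-0.994]}'
python3 - <<'E'
from h import *
plan(.5163,.0688,.0022,173.3)
E
```

```text
t: 16.08
eef_pos: [0.5158, 0.0687, 0.0368]
orientation: [-1.263, -1.119, 1.12]
wrist_force: [-0.4, 0.8, 0.4]
finger_gap: 0.026
t 16.07 tcp [0.5158 0.0687 0.0368] heading z 173.1 F [-0.4  0.8  0.4] gap 0.026 q6 0.0
y axis [-0.001  0.    -1.   ] offset cm [ 0.02  3.46 -0.05] twist -0.004 other face 3.138
```

```bash
python3 -m pendant '{"hand":[2.6,2.6,2.6,2.6,2.6,2.6,2.6,2.6,2.6,2.6,2.6,2.6,2.6,2.6,2.6,2.6,2.6,2.6,2.6,2.6],"offset":[[0,1.5,0],[0,2.8,0],[0,3.3,0],[0,3.5,0],[0,3.5,0],[0,3.5,-0.5],[0,3.5,-1],[0,3.5,-1.5],[0,3.5,-2.1],[0,3.5,-2.9],[0,3.5,-3.8],[0,3.5,-4.8],[0,3.5,-5.8],[0,3.5,-6.8],[0,3.5,-7.8],[0,3.5,-8.8],[0,3.5,-9.6],[0,3.5,-10.2],[0,3.5,-10.5],[0,3.5,-10.5]],"twist":[0,0,0,0,0,0,0,0,0,0,0,0,0,0,0,0,0,0,0,0]}'
python3 - <<'E'
from h import *
from bench import eyes
plan(.64,.055,.0022,173.3)
s=eyes.snapshot("wrist"); cv2.imwrite(f"pics/wrist9.png",s["pixels"][:,:,::-1])
print(ray(s,283,322,.007))
s=eyes.snapshot("scene"); cv2.imwrite(f"pics/scene9.png",cv2.resize(s["pixels"][140:290,190:390,::-1],None,fx=4,fy=4,interpolation=cv2.INTER_CUBIC))
E
```

```text
t: 18.58
eef_pos: [0.6204, 0.0562, 0.0022]
orientation: [-1.263, -1.122, 1.122]
wrist_force: [-0.5, 0.6, -0.2]
finger_gap: 0.0261
t 18.57 tcp [0.6204 0.0562 0.0022] heading z 173.3 F [-0.5  0.6 -0.2] gap 0.0261 q6 -0.0
y axis [-0. -0. -1.] offset cm [ 0.11  0.   -1.96] twist -0.001 other face 3.141
[0.6419924  0.05514676 0.007     ]
```

View pics/scene9.png

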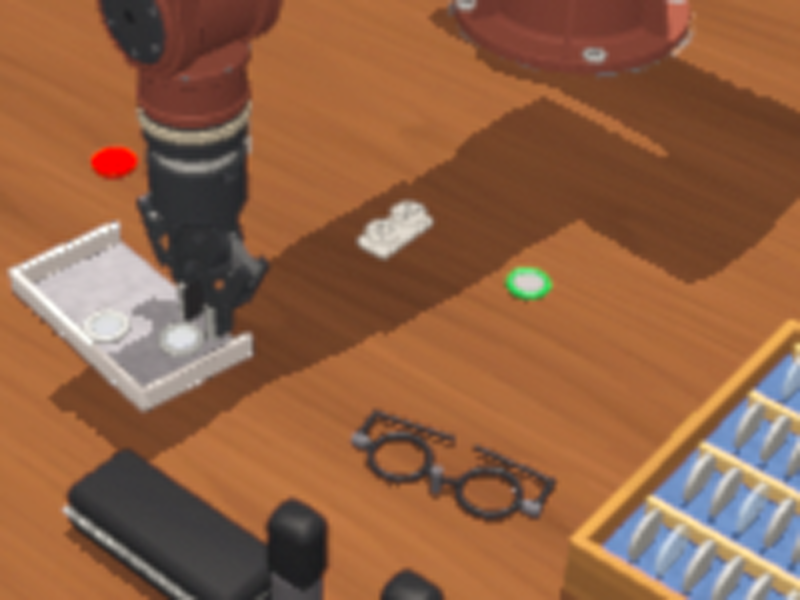

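View pics/wrist9.png

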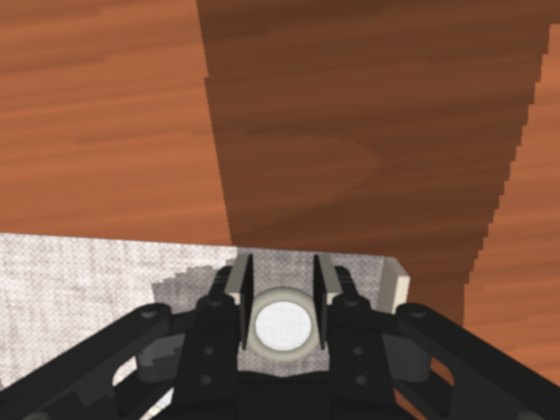

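```bash
python3 -m pendant '{"hand":[2.6,2.6,2.6,2.6,2.6,2.6,2.6,2.6,2.6,2.6,2.6,2.6,2.6],"offset":[[0,0,-0.4],[0,0,-0.9],[0,0,-1.4],[0,0,-1.8],[0,0,-2],[0,0,-2],[0,0,-1],[0,0,1],[0,-2,2],[0,-7,3],[0,-11,4],[0,-12,4],[0,-12,4]],"twist":[0,0,0,0,0,0,0,0,0,0,0,0,0]}'
python3 - <<'E'
from h import *
# occ (.508,-.163); push along heading 80, start 43 mm behind
th=np.radians(80);plan(.508-.045*np.cos(th),-.163-.045*np.sin(th),.12,80)
E
```

```text
t: 20.3
eef_pos: [0.5807, 0.0609, 0.1226]
orientation: [-1.263, -1.123, 1.122]
wrist_force: [0.4, 0.6, -0.7]
finger_gap: 0.026
t 20.3 tcp [0.5807 0.0609 0.1226] heading z 173.3 F [ 0.4  0.6 -0.7] gap 0.026 q6 -0.0
y axis [ 0.001 -0.    -1.   ] offset cm [-27.59   0.25   4.85] twist 1.628 other face -1.514
```

```bash
python3 -m pendant '{"hand":[2.6,2.6,2.6,2.6,2.6,2.6,2.6,2.6,2.6,2.6,2.6,2.6,2.6,2.6],"offset":[[-2,0,0.5],[-5,0,1],[-8,0,1.5],[-11,0,2],[-14,0,2.5],[-17,0,3],[-20,0,3.6],[-23,0,4.2],[-25.5,0,4.6],[-27,0,4.9],[-27.6,0,4.9],[-27.6,0,4.9],[-27.6,0,4.9],[-27.6,0,4.9]],"twist":[0.16,0.32,0.48,0.64,0.8,0.96,1.12,1.28,1.44,1.55,1.628,1.628,1.628,1.628]}'
python3 - <<'E'
from h import *
from bench import eyes
th=np.radians(80);plan(.508-.045*np.cos(th),-.163-.045*np.sin(th),.0023,80)
s=eyes.snapshot("wrist"); cv2.imwrite(f"pics/wrist10.png",s["pixels"][:,:,::-1])
m=cv2.inRange(s["pixels"],(170,0,0),(255,70,70)); M=cv2.moments(m,True);c=(M["m10"]/M["m00"],M["m01"]/M["m00"]);print(c,ray(s,*c,.007))
s=eyes.snapshot("side"); cv2.imwrite(f"pics/side10.png",topdown(s,.3,.8,-.4,.4,.007,.001))
E
```

```text
t: 22.05
eef_pos: [0.4995, -0.2069, 0.1219]
orientation: [-1.566, 0.137, -0.136]
wrist_force: [0.1, -0.2, 0.5]
finger_gap: 0.0261
t 22.05 tcp [ 0.4995 -0.2069  0.1219] heading z 80.1 F [ 0.1 -0.2  0.5] gap 0.0261 q6 1.11
y axis [-0.  0. -1.] offset cm [ 0.08 11.96 -0.03] twist 0.001 other face -3.141
(289.18794326241135, 138.0030395136778) [ 0.51312164 -0.15674762  0.007     ]
```

View pics/wrist10.png

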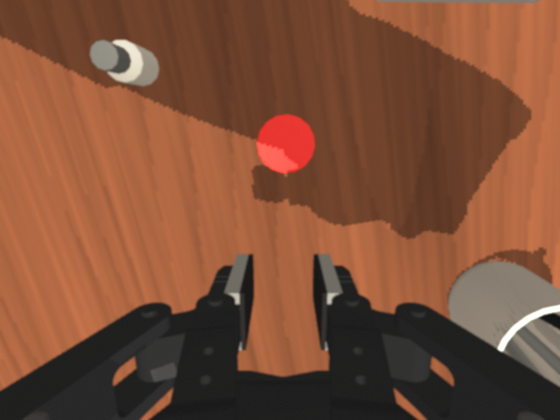

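View pics/side10.png

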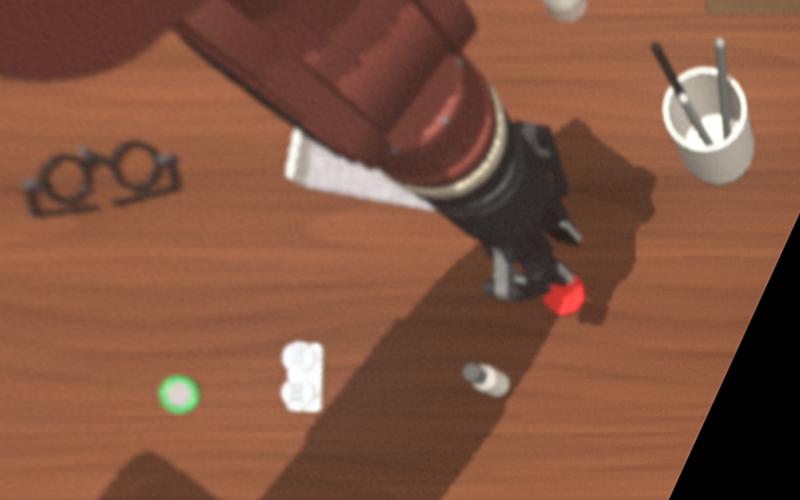

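```bash
python3 -m pendant '{"hand":[2.6,2.6,2.6,2.6,2.6,2.6,2.6,2.6,2.6,2.6,2.6,2.6,2.6,2.6,2.6,2.6],"offset":[[0,2,0],[0,5,0],[0,8,0],[0,10,0],[0,11.4,0],[0,11.9,0],[0,11.9,0],[0,11.9,0.5],[0,11.9,1],[0,11.9,1.5],[0,11.9,2],[0,11.9,2.7],[0,11.9,3.5],[0,11.9,4.2],[0,11.9,4.5],[0,11.9,4.5]],"twist":[0,0,0,0,0,0,0,0,0,0,0,0,0,0,0,0]}'
python3 - <<'E'
from h import *
from bench import eyes
plan(.525,-.0615,.0023,80)
s=eyes.snapshot("wrist"); cv2.imwrite(f"pics/wrist11.png",s["pixels"][:,:,::-1])
E
```

```text
t: 24.15
eef_pos: [0.5074, -0.1629, 0.0033]
orientation: [-1.567, 0.137, -0.137]
wrist_force: [0.4, -0.5, -0.4]
finger_gap: 0.0261
t 24.15 tcp [ 0.5074 -0.1629  0.0033] heading z 80.0 F [ 0.4 -0.5 -0.4] gap 0.0261 q6 1.19
y axis [-0. -0. -1.] offset cm [-0.03  0.09 10.29] twist -0.0 other face 3.141
```

View pics/wrist11.png

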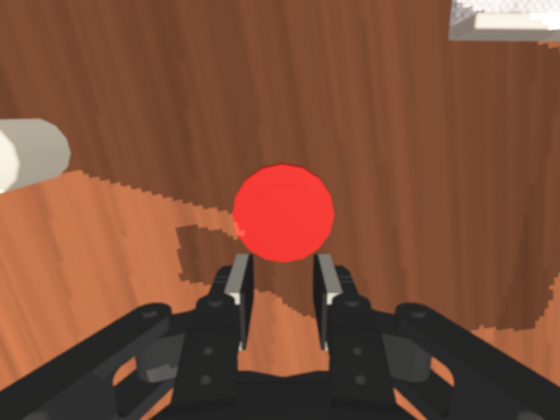

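Occluder cradled at (284,213). The bottle's edge is about 9 cm to the left of centre, so it stays clear.

```bash
python3 -m pendant '{"hand":[2.6,2.6,2.6,2.6,2.6,2.6,2.6,2.6,2.6,2.6,2.6,2.6,2.6,2.6],"offset":[[0,0.1,0.5],[0,0.1,1.2],[0,0.1,2],[0,0.1,3],[0,0.1,4],[0,0.1,5],[0,0.1,6],[0,0.1,7],[0,0.1,8],[0,0.1,9],[0,0.1,9.7],[0,0.1,10.1],[0,0.1,10.3],[0,0.1,10.3]],"twist":[0,0,0,0,0,0,0,0,0,0,0,0,0,0]}'
python3 -m pendant '{"hand":[2.6,2.6,2.6,2.6,2.6],"offset":[[0,0,-1],[0,0,-2],[0,-1,-3],[0,-3.5,-3],[0,-3.5,-3]],"twist":[0,0,0,0,0]}'
python3 - <<'E'
from h import *
from bench import eyes
plan(.525,-.0615,.0023,80)
for n in("side","scene","wrist"):
    s=eyes.snapshot(n); cv2.imwrite(f"pics/{n}12.png",topdown(s,.3,.8,-.4,.4,.007,.001))
    m=cv2.inRange(s["pixels"],(170,0,0),(255,70,70)); M=cv2.moments(m,True);c=(M["m10"]/M["m00"],M["m01"]/M["m00"]);print(n,M["m00"],c,ray(s,*c,.007))
E
```

```text
t: 25.95
eef_pos: [0.5254, -0.0617, 0.0023]
orientation: [-1.567, 0.137, -0.137]
wrist_force: [-0.6, -0.1, -0.3]
finger_gap: 0.0257
t: 26.58
eef_pos: [0.5217, -0.0927, 0.0398]
orientation: [-1.568, 0.135, -0.141]
wrist_force: [0.6, 0.2, 0.1]
finger_gap: 0.026
t 26.57 tcp [ 0.5217 -0.0927  0.0398] heading z 79.9 F [0.6 0.2 0.1] gap 0.026 q6 1.32
y axis [ 0.004 -0.002 -1.   ] offset cm [-0.23  3.74  3.13] twist -0.001 other face 3.14
side 3.0 (311.3333333333333, 266.6666666666667) [ 0.5246468  -0.02612953  0.007     ]
scene 75.0 (239.65333333333334, 196.48) [ 0.53033125 -0.03496137  0.007     ]
wrist 6007.0 (282.0139836857, 132.7000166472449) [ 0.53078121 -0.03236169  0.007     ]
```

View pics/side12.png

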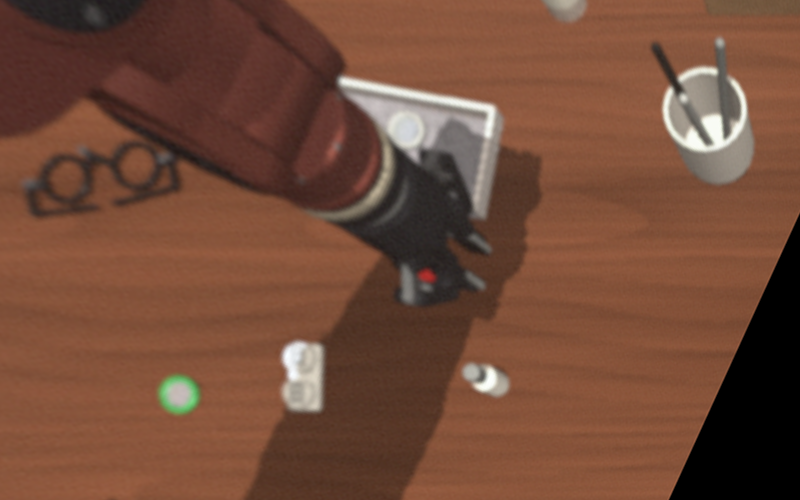

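View pics/scene12.png

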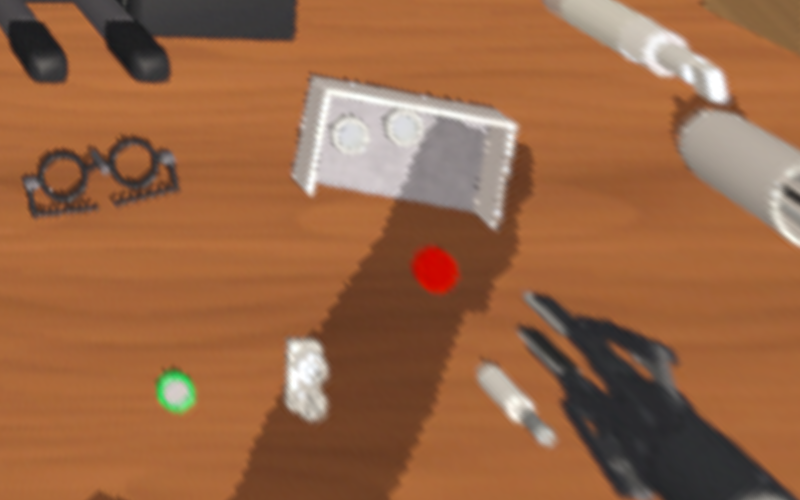

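Run:
```python
from h import *
plan(.4857,-.0259,.08,169.6)
```

```text
t 26.73 tcp [ 0.5199 -0.0914  0.0369] heading z 80.0 F [-0.4 -0.1  0.3] gap 0.0258 q6 1.32
y axis [-0.  0. -1.] offset cm [-4.51 -4.31  5.85] twist -1.565 other face 1.577
```

```bash
python3 -m pendant '{"hand":[2.6,2.6,2.6,2.6,2.6,2.6,2.6,2.6,2.6,2.6,2.6,2.6],"offset":[[0,-2,0],[0,-4.3,0.5],[-0.5,-4.3,1.5],[-1,-4.3,2.5],[-2,-4.3,3.5],[-3,-4.3,4.5],[-4,-4.3,5.5],[-4.5,-4.3,5.85],[-4.5,-4.3,5.85],[-4.5,-4.3,5.85],[-4.5,-4.3,5.85],[-4.5,-4.3,5.85]],"twist":[-0.1,-0.27,-0.44,-0.61,-0.78,-0.95,-1.12,-1.29,-1.46,-1.565,-1.565,-1.565]}'
python3 - <<'E'
from h import *
from bench import eyes
plan(.4857,-.0259,.0023,169.6)
s=eyes.snapshot("side"); cv2.imwrite(f"pics/side13.png",topdown(s,.3,.8,-.4,.4,.007,.001))
s=eyes.snapshot("wrist"); cv2.imwrite(f"pics/wrist13.png",s["pixels"][:,:,::-1])
E
```

```text
t: 28.22
eef_pos: [0.4857, -0.0257, 0.0798]
orientation: [-1.29, -1.073, 1.074]
wrist_force: [-0.2, -0.4, -0.9]
finger_gap: 0.0263
t 28.23 tcp [ 0.4857 -0.0257  0.0798] heading z 169.5 F [-0.2 -0.4 -0.9] gap 0.0263 q6 -0.14
y axis [-0.001  0.    -1.   ] offset cm [-0.02  7.75 -0.01] twist -0.002 other face 3.14
```

View pics/wrist13.png

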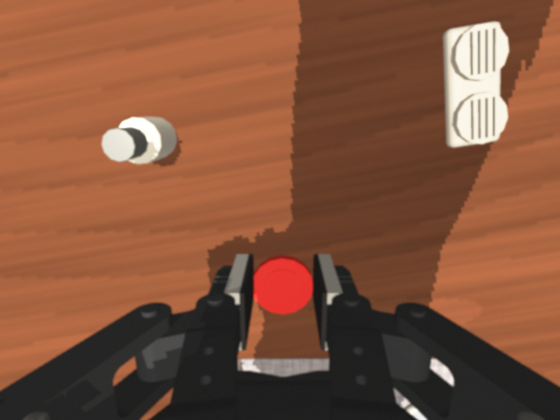

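View pics/side13.png

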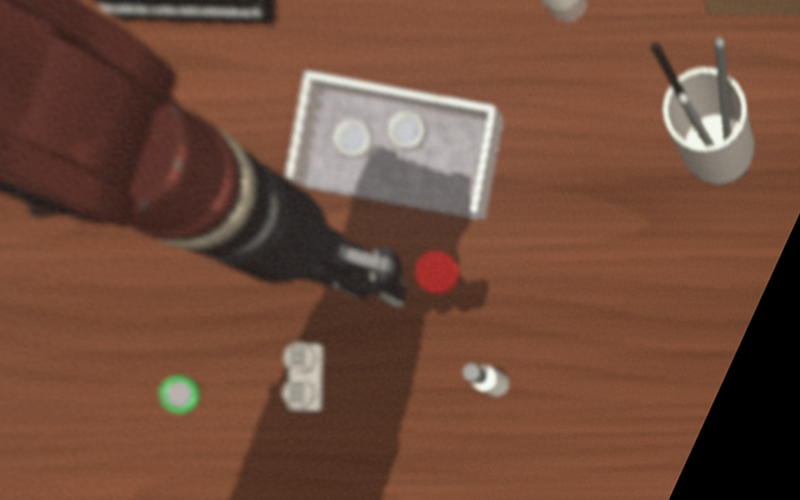

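```bash
python3 -m pendant '{"hand":[2.6,2.6,2.6,2.6,2.6,2.6,2.6],"offset":[[-0.35,1.5,0.1],[-0.35,4,0.1],[-0.35,6,0.1],[-0.35,7.2,0.1],[-0.35,7.7,0.1],[-0.35,7.75,0.1],[-0.35,7.75,0.1]],"twist":[-0.03,-0.07,-0.07,-0.07,-0.07,-0.07,-0.07]}'
python3 - <<'E'
from h import *
from bench import eyes
plan(.62,-.04,.0023,173.6)
s=eyes.snapshot("wrist"); cv2.imwrite(f"pics/wrist14.png",s["pixels"][:,:,::-1])
E
```

```text
t: 29.2
eef_pos: [0.4849, -0.0292, 0.0035]
orientation: [-1.261, -1.128, 1.127]
wrist_force: [0.5, 0.4, -0.0]
finger_gap: 0.0264
t 29.2 tcp [ 0.4849 -0.0292  0.0035] heading z 173.6 F [ 0.5  0.4 -0. ] gap 0.0264 q6 -0.22
y axis [ 0.001 -0.    -1.   ] offset cm [  0.42   0.13 -13.55] twist 0.001 other face -3.141
```

View pics/wrist14.png

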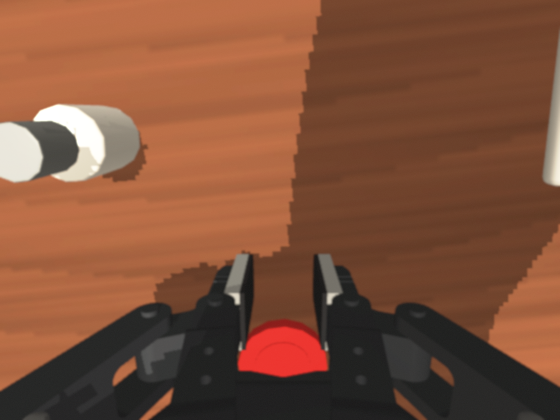

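```bash
python3 -m pendant '{"hand":[2.6,2.6,2.6,2.6,2.6,2.6,2.6,2.6,2.6,2.6,2.6,2.6,2.6,2.6,2.6,2.6,2.6,2.6,2.6],"offset":[[0,0.1,-0.5],[0,0.1,-1],[0,0.1,-1.5],[0,0.1,-2.1],[0,0.1,-2.8],[0,0.1,-3.7],[0,0.1,-4.7],[0,0.1,-5.7],[0,0.1,-6.7],[0,0.1,-7.7],[0,0.1,-8.7],[0,0.1,-9.7],[0,0.1,-10.7],[0,0.1,-11.6],[0,0.1,-12.3],[0,0.1,-12.8],[0,0.1,-13],[0,0.1,-13],[0,0.1,-13]],"twist":[0,0,0,0,0,0,0,0,0,0,0,0,0,0,0,0,0,0,0]}'
python3 - <<'E'
from h import *
from bench import eyes
plan(.62,-.04,.0023,173.6)
s=eyes.snapshot("wrist"); cv2.imwrite(f"pics/wrist15.png",s["pixels"][:,:,::-1])
s=eyes.snapshot("scene"); cv2.imwrite(f"pics/scene15.png",topdown(s,.3,.8,-.4,.4,.007,.001))
E
```

```text
t: 31.62
eef_pos: [0.6134, -0.0434, 0.0018]
orientation: [-1.26, -1.127, 1.127]
wrist_force: [0.1, 0.2, 0.3]
finger_gap: 0.0255
t 31.62 tcp [ 0.6134 -0.0434  0.0018] heading z 173.7 F [0.1 0.2 0.3] gap 0.0255 q6 -0.17
y axis [-0. -0. -1.] offset cm [ 0.41 -0.05 -0.62] twist 0.001 other face -3.141
```

View pics/wrist15.png

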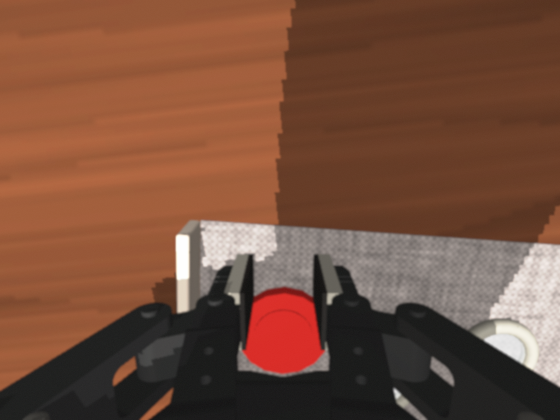

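View pics/scene15.png

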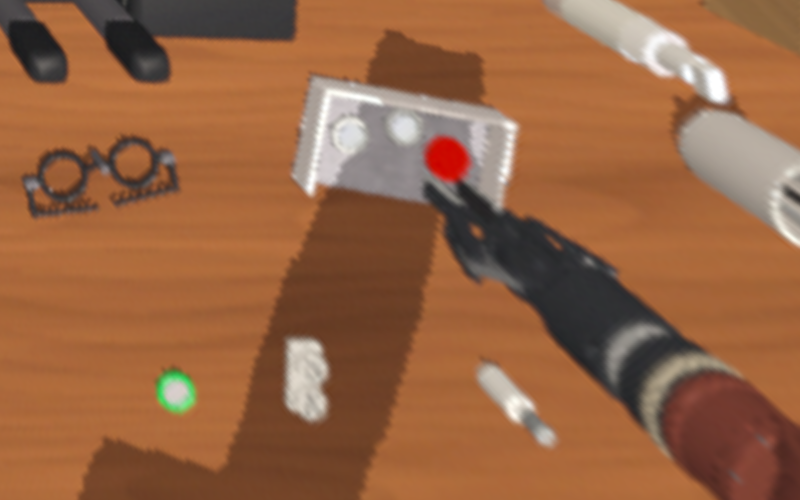

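The occluder is at about (.641,-.047), which puts it around x = 0 in the tray frame. I'll retreat straight back and then up.

```bash
python3 -m pendant '{"hand":[2.6,2.6,2.6,2.6,2.6,2.6,2.6,2.6,2.6,2.6,2.6,2.6],"offset":[[0,0,1],[0,0,2.5],[0,-2,4],[0,-6,5],[0,-11,6],[0,-16,7],[0,-20,7],[5,-20,8],[10,-20,9],[15,-20,10],[15,-20,10],[15,-20,10]],"twist":[0,0,0,0,0,0,0,0,0,0,0,0]}'
python3 - <<'E'
from h import *
from bench import eyes
plan(.62,-.04,.0023,173.6)
for n in ("side","scene"):
    s=eyes.snapshot(n); cv2.imwrite(f"pics/{n}16.png",topdown(s,.3,.8,-.4,.4,.007,.001)); cv2.imwrite(f"pics/{n}16raw.png",s["pixels"][:,:,::-1])
E
```

```text
t: 33.22
eef_pos: [0.5304, 0.1166, 0.2017]
orientation: [-1.26, -1.127, 1.128]
wrist_force: [0.2, -0.7, 0.3]
finger_gap: 0.0258
t 33.23 tcp [0.5304 0.1166 0.2017] heading z 173.7 F [ 0.2 -0.7  0.3] gap 0.0258 q6 0.09
y axis [-0. -0. -1.] offset cm [-14.57  19.94 -10.63] twist 0.001 other face -3.14
```

View pics/side16.png

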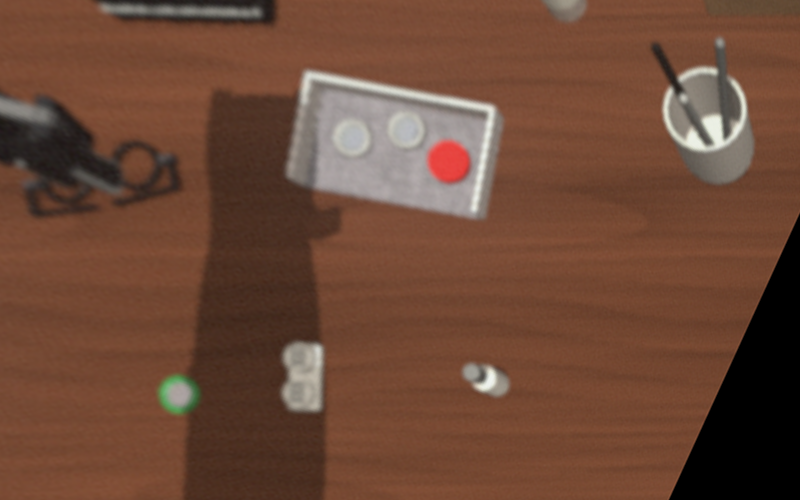

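View pics/scene16.png

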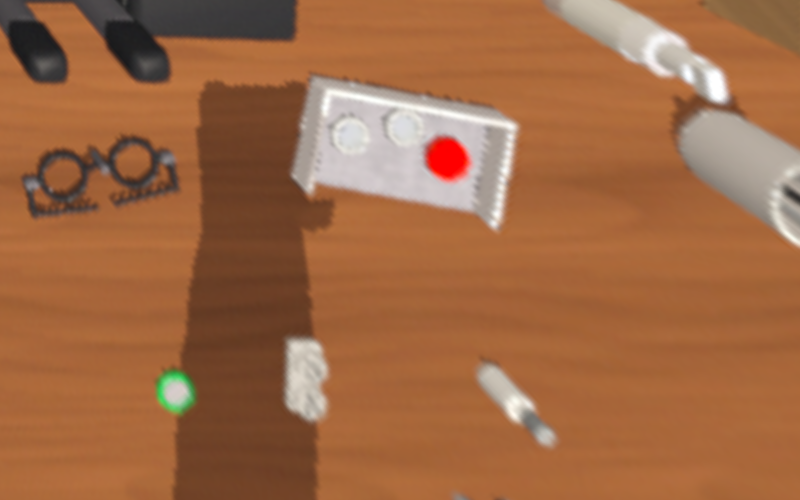

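All three discs lie flat inside the tray, 25 mm or more past the mouth line. The bystanders and the decoy sit at the same pixels as at the start.

```bash
python3 -m pendant '{"hand":[2.6,2.6,2.6],"offset":[[0,0,0],[0,0,0],[0,0,0]],"twist":[0,0,0]}'; python3 -c "
from bench import manip
print(manip.close_job())"
```

```text
t: 33.7
eef_pos: [0.5308, 0.1164, 0.2018]
orientation: [-1.26, -1.127, 1.127]
wrist_force: [-0.9, 1.4, 0.0]
finger_gap: 0.0262
the job is handed in; nothing more can be done
None
```

I swept both lenses and the red occluder into the tray and handed the job in at 33.7 s of the 72 s allowed. It reported no verdict.

I set the fingers 26 mm apart so that they cradled each disc from behind, and pushed at about 8 cm/s. One lens went straight in. The other lens and the occluder each took two strokes: first across to in front of the mouth, then in.

- **Discs:** the last side and scene views agreed to a few millimetres. The lenses are at about (x, y) = (20, 0) and (3, 51) mm in the tray frame, and the occluder is at about (0, −49) mm. All three look flat and are at least 25 mm inside their mouth limits.
- **Other objects:** the frame, cup, contact lens case, bottle and green look-alike showed no visible shift from the start pictures. The scene view shows the frame clearly; in the side view the arm partly hid it.
- **Hand:** it was parked about 20 cm up, clear of everything. Force readings stayed within about 2 N whenever I read them.
- **Disagreement:** the wrist camera placed things up to about 9 mm differently from the side camera, so I relied on the side and scene views.

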